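# Put furniture parts up on the drying batten

## Task

Put the loose brass drawer pull and the turned wooden foot up to dry on the narrow raised batten, with the pull that is already drying there: the pull lengthwise along the batten, standing on both its round feet, and the foot upright with its tenon up, both in the middle of the batten's width. Leave a gap between the parts and let none stick out past the batten's ends; do not shift the pull that is already there, and leave everything else on the bench where it is.

Things in the scene. Friction and masses are not known exactly. Their poses are not given: they have to be found in the camera images.
- drying_stand: narrow wooden drying stand, fixed, its place and yaw vary. A straight batten 330 mm long and 34 mm wide, its flat top 45 mm above the bench, 18 mm thick, on two blocks at x = +-80 mm with cross feet 54 mm wide and 12 mm high. Origin: on the bench under the batten's middle; x along the batten (away from the robot and to its left), y across it (left), z up.
- foot: the turned dark wooden furniture foot, loose, upright on the bench, 63 mm high; flat underside 32 mm wide, round belly 56 mm wide 24 mm up, a waist 38 mm wide 39 mm up, a round collar 46 mm wide 47 mm up, a 16 mm tenon on top from 53 mm. Origin: centre of its underside, z up. 50 to 105 g.
- pull: brass drawer pull, loose on the bench: a bow handle standing on two round feet 21 mm wide, 80 mm apart (y = +-40 mm), 101 mm long along y, 23 mm high. Origin: midway between the feet at their underside, z up. Its straight bow runs from y = -30 to 30 mm, 8 mm thick, 15 to 23 mm high, beside the middle: from x = -8 to x = -1 mm. 40 to 80 g.
- pull_stored: a second pull of the same size, with the same origin and axes, already standing lengthwise on the batten near its middle (x -35 to +35 mm on the stand), loose. It stays there; the longer free end of the batten has room for the other pull, the shorter for the foot.
- headboard_end (a point): a fixed point at bench level by the left end of the tall white headboard with twisted posts that stands upright on the floor between the robot and the bench: solid, never moves, fills x = 0.20 to 0.34 m, y = -0.62 to +0.19 m (world) up to 0.68 m above the bench. The arm must pass to the left of it (+y); the loose parts, the jar and the batten all lie clear of it, 41 to 55 degrees to the left.
- jar: bystander: small paint jar with a screw lid, upright, 48 mm wide, 62 mm high, among the parts. Origin: centre of its underside.
- glue_bottle: bystander: white glue bottle, upright, 34 x 52 mm, 143 mm high. Origin: centre of its underside.
- masking_tape: bystander: roll of masking tape lying flat, 102 mm wide, 24 mm high. Origin: centre of its underside.
- spray_can: bystander: spray can, upright, 52 mm wide, 182 mm high. Origin: centre of its underside.
- cream_tub: bystander: closed cream plastic tub, upright, 101 mm wide, 119 mm high. Origin: centre of its underside.
- brush_wide: bystander: wide paint brush lying flat, 59 x 244 x 14 mm. Origin: centre of its underside.
- sanding_block: bystander: cork sanding block, 55 x 95 x 32 mm. Origin: centre of its underside.
Mind the look-alikes: they are no part of the job. Several things have the shape of the foot; the one meant has the colours described above.

How it is judged:
By the outcome, as a careful person would: the job done as asked, in the order asked, and still so for the second after the job is handed in, with the robot touching nothing.
It also fails if it takes over 48 s, if anything falls off the work surface, if the arm or the gripper's body presses on something with over 40 N, if the wrist force passes 120 N, or if a joint passes its speed limit or range.

## Robot

A 6-joint arm with a two-finger parallel gripper is mounted at the origin on a cart in front of the work surface, level with it; the furniture and walls round the work are solid. World frame = base frame: x ahead of the robot, y to its left, z up, the work surface at z = 0. Lengths are in m, angles in rad, forces in N, time in s.
With the tool pointing down it reaches from about 0.35 to 1 m from the base axis. Payload 7.1 kg.
Tool frame: the origin (TCP) lies between the finger pads; the fingertips stand 14 mm ahead of it and the grasp point (between the pads) lies 5 mm behind it; z points along the fingers, y is the line along which they close (so a half turn about z gives the same grasp; the last joint's range is limited). The gripper opens to 85 mm and grips with 20 to 120 N. Pads are 22 mm wide; open, the fingers measure 114 mm over their backs; the gripper's body (76 mm by 85 mm) begins 54 mm behind the grasp point. The pads swing forward as they close: fully open they stand 13 mm farther back than shut.
Start: joints at [1.136, 0.423, 1.63, -0, 1.089, -0.019], TCP at [0.252, 0.572, 0.245] pointing down, gripper open.
Joint ranges: [-3, 3], [-0.9, 2.11], [0.09, 2.58], [-1.31, 4.45], [0.11, 2.69], [-2.54, 2.54]. Speed limits (rad/s): [2.39, 2.39, 3.01, 3.14, 3.14, 3.14].

## Interface

Orientations are given as a rotation vector (axis times angle).
In Python, from rig import manip gives the robot as it stands.
- The arm moves only by the shell command python3 -m crank 'ROWS' [FORCE]. ROWS is a JSON object of lists of equal length, an entry for each row: "travel": the shift along the world's x, y, z each as a share of 0.025 m, from -1 to 1, a list of three; "roll": the turn about the world's z as a share of 0.1 rad, from -1 to 1; "jaw": the closure in counts, from 0 (fully open) to 255 (shut). A call has 1 to 8 rows; each row shifts and turns the commanded pose from where the row before left it; what a row does not reach is not made up. A row lasts 1/10 s, in which the tool goes at most 50 mm and 8.59 degrees, less where a joint would pass 70% of its speed; a pose out of reach is approached as far as the arm can. A call with a number of a shift or a turn outside -1 to 1 is refused whole. A call with a gripper value outside its range is refused whole. The fingers move at their own pace and stop on an object; FORCE is the grip in N (left out, the last holds). Time passes only in rows, so rows that do not move let the fingers close. It gives the time, the measured TCP pose, the force, the opening and the grip force at its end, in the units of the state.
- manip.state(): the state, without advancing time (a new reading comes with each control period).
- manip.capture(name): name is "side" or "top" or "wrist"; returns the picture (400x640x3 uint8, red, green, blue); there is no depth.
- manip.calibration(name): a dict with "fx", "fy", "cx", "cy" (pixels), "rvec" (rotation vector, rad) and "tvec" (3), from world to camera coordinates, as OpenCV has them. Camera axes: x right, y down, z forward; pixel columns grow to the right and rows downward; lengths in m; the calibration is good to about 2 mm. A picture is of the moment at which its call begins: read the wrist's pose just before it. calibration takes no time and is no camera call; for the wrist camera it gives the pose at the moment of the call.
- manip.close_job(): hands the job in; it is judged then, once.
The state is a dict: "time": time; "joints": joint angles; "dq": joint speeds; "tau": joint torques, N m; "ee_pos": TCP position; "orientation": TCP orientation; "wrist_force": force on the tool from outside, world axes, zero at the start; "ft_torque": the same for the moment, N m; "gripper_width": finger opening in m; "gripper_force": force on a finger pad.
Only numpy, scipy, OpenCV 4.12 (cv2) and the standard library are available. Lean on these libraries where they do the work, as an engineer would, in place of code of your own. Each camera call takes 0.05 s, during which the arm holds its last target. There are 200 camera calls.

## Working session

There is one attempt and no reset: what is moved stays moved. The work goes in short steps, Python scripts to look and compute and a shell command to move; the robot and the scene stay as the last step left them, time stands still between calls to the robot, and variables do not carry over. Pictures are saved under pics/ and viewed, at most 11 in all, crops included, and the job is handed in when it is done.

```bash
mkdir -p pics; ls; cat > h.py <<'E'
import numpy as np, cv2
from rig import manip
def snap(n,f):
    c=manip.calibration(n); im=manip.capture(n); np.save('pics/%s.npy'%f,im); np.save('pics/%s_c.npy'%f,c,allow_pickle=True)
    cv2.imwrite('pics/%s.png'%f,im[:,:,::-1]); return im,c
def load(f): return np.load('pics/%s.npy'%f),np.load('pics/%s_c.npy'%f,allow_pickle=True).item()
def crop(f,x,y,w,h,s,out):
    im,_=load(f); cv2.imwrite('pics/%s.png'%out,cv2.resize(im[y:y+h,x:x+w,::-1],None,fx=s,fy=s,interpolation=cv2.INTER_CUBIC))
def ray(c,u,v,z):
    R=cv2.Rodrigues(np.array(c['rvec'],float))[0]; t=np.array(c['tvec'],float).ravel(); o=-R.T@t
    d=R.T@np.array([(u-c['cx'])/c['fx'],(v-c['cy'])/c['fy'],1]); return o+d*(z-o[2])/d[2]
def proj(c,P):
    K=np.array([[c['fx'],0,c['cx']],[0,c['fy'],c['cy']],[0,0,1]],float)
    return cv2.projectPoints(np.array(P,float).reshape(-1,1,3),np.array(c['rvec'],float),np.array(c['tvec'],float),K,None)[0].reshape(-1,2)
E
python3 - <<'E'
from h import *
a,_=snap('top','top0'); b,_=snap('side','side0'); w,_=snap('wrist','wr0')
s=manip.state(); print({k:np.round(v,3).tolist() for k,v in s.items()})
cv2.imwrite('pics/both.png',cv2.resize(np.vstack([a,b])[:,:,::-1],(480,600)))
E
```

```text
pics
{'time': 0.15, 'joints': [1.136, 0.424, 1.631, -0.0, 1.089, -0.019], 'dq': [-0.0, -0.003, -0.003, 0.0, -0.001, 0.0], 'tau': [0.0, -55.777, -28.202, -0.0, 0.005, -0.0], 'ee_pos': [0.252, 0.571, 0.245], 'orientation': [-0.648, -3.074, 0.002], 'wrist_force': [-0.649, -0.139, -0.826], 'ft_torque': [-0.04, -0.043, -0.064], 'gripper_force': 0.0, 'gripper_width': 0.086}
```

View pics/top0.png

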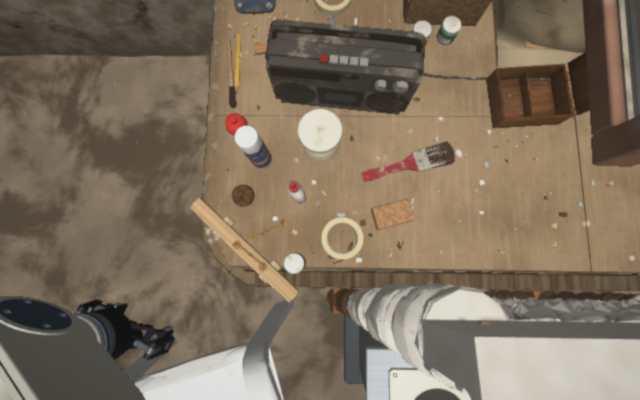

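View pics/side0.png

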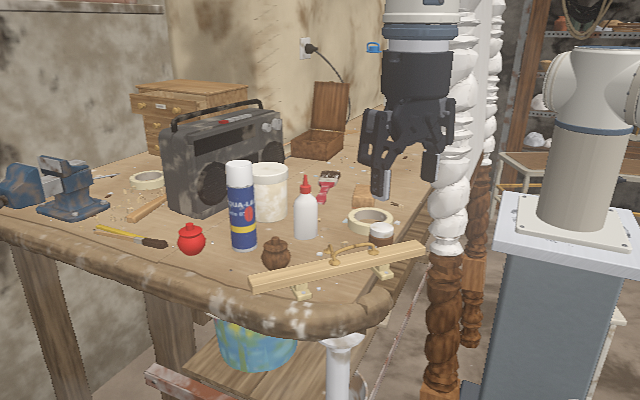

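The top view shows the dark foot at (243,196). Its look-alike is the red foot-shaped knob at (235,124). The batten runs from (197,205) to (291,295), with the stored pull near (248,253), the loose pull near (270,228) and the jar at (293,263). I'll check these in a close crop.

```bash
python3 - <<'E'
from h import *
crop('top0',180,175,130,130,4.6,'c1')
im,c=load('top0')
for n,(u,v,z) in dict(bA=(194,203,.045),bB=(295,296,.045),foot=(243,195,.05),jar=(293,263,.062),red=(235,124,.05),pull=(270,228,.02)).items(): print(n,ray(c,u,v,z).round(3))
print(proj(c,[[0,0,0]]),c['fx'])
E
```

```text
bA [0.488 0.574 0.045]
bB [0.274 0.327 0.045]
foot [0.508 0.456 0.05 ]
jar [0.35  0.331 0.062]
red [0.685 0.483 0.05 ]
pull [0.432 0.393 0.02 ]
[[436.53370047 418.85801829]] 364.709637871868
```

View pics/c1.png

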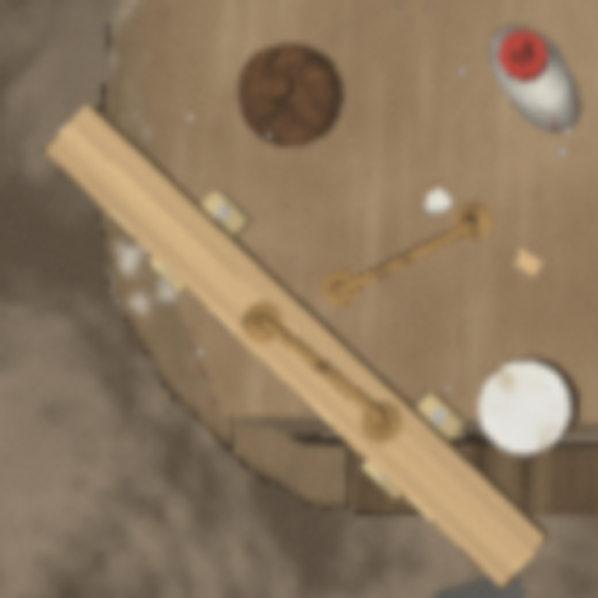

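View pics/wr0.png

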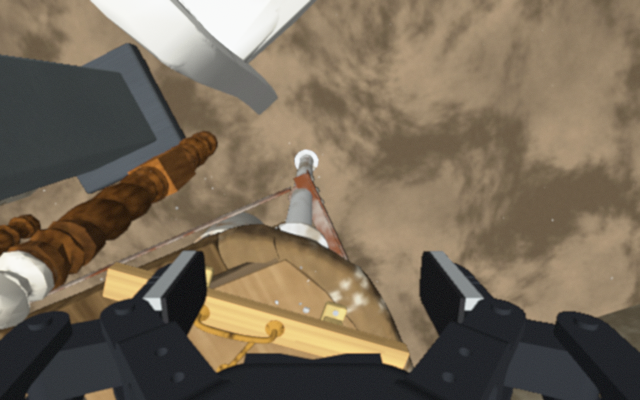

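The crop confirms the dark-brown foot at crop (291,95). The loose pull has its feet at (340,290) and (475,220). The stored pull is on the batten, feet at (261,322) and (380,418). The far-left end is the longer free end, so it takes the pull and the near end takes the foot.

```bash
python3 - <<'E'
from h import *
im,c=load('top0')
f=lambda u,v,z: ray(c,180+(u+.5)/4.6-.5,175+(v+.5)/4.6-.5,z)
C=[f(*p,.045) for p in [(87,105),(47,152),(543,538),(503,586)]]
A=(C[0]+C[1])/2;B=(C[2]+C[3])/2;m=(A+B)/2;x=A-B;L=np.linalg.norm(x);x/=L
print('batten A',A.round(4),'B',B.round(4),'L',L.round(4),'W',np.linalg.norm(C[0]-C[1]).round(4),np.linalg.norm(C[2]-C[3]).round(4),'mid',m.round(4),'yaw',np.arctan2(x[1],x[0]).round(3))
y=np.array([-x[1],x[0],0])
for n,p,q,z in [('stored',(261,322),(380,418),.06),('pull',(340,290),(475,220),.015)]:
    P,Q=f(*p,z),f(*q,z);d=Q-P;print(n,P.round(4),Q.round(4),((P+Q)/2).round(4),np.linalg.norm(d).round(4),'dir',np.arctan2(d[1],d[0]).round(3),'on stand',[(np.dot(k-m,x).round(4),np.dot(k-m,y).round(4)) for k in (P,Q)])
print('foot',f(291,95,.03).round(4),'jar',f(525,407,.062).round(4))
w,cw=load('wr0');s=manip.state()['ee_pos'];print('tcp in wrist',proj(cw,[s,np.array(s)-[0,0,.2]]).round(0)); R=cv2.Rodrigues(np.array(cw['rvec']))[0];print('cam',(-R.T@np.ravel(cw['tvec'])).round(3),'axes',R.round(2).tolist())
cs=np.load('pics/side0_c.npy',allow_pickle=True).item(); print('side',proj(cs,[A,B,m,f(291,95,0),f(340,290,0.015),f(475,220,.015),f(261,322,.06),f(380,418,.06)]).round(1).tolist())
crop('side0',240,210,200,110,4,'c2')
E
```

```text
batten A [0.4894 0.5739 0.045 ] B [0.2726 0.3305 0.045 ] L 0.3259 W 0.0316 0.0306 mid [0.381  0.4522 0.045 ] yaw 0.843
stored [0.3899 0.4638 0.06  ] [0.3431 0.4021 0.06  ] [0.3665 0.4329 0.06  ] 0.0775 dir -2.22 on stand [(np.float64(0.0146), np.float64(0.0011)), (np.float64(-0.0626), np.float64(-0.005))]
pull [0.4081 0.4337 0.015 ] [0.446  0.3629 0.015 ] [0.427  0.3983 0.015 ] 0.0803 dir -1.08 on stand [(np.float64(0.0042), np.float64(-0.0326)), (np.float64(-0.0235), np.float64(-0.108))]
foot [0.5103 0.4607 0.03  ] jar [0.3494 0.3296 0.062 ]
tcp in wrist [[314. 275.]
 [313. 173.]]
cam [0.191 0.598 0.373] axes [[0.4, 0.91, -0.0], [0.88, -0.39, 0.26], [0.24, -0.11, -0.96]]
side [[249.2, 279.7], [418.3, 242.6], [340.5, 259.7], [271.3, 267.8], [330.4, 265.6], [327.7, 244.2], [333.3, 254.2], [370.9, 244.3]]
```

View pics/c2.png

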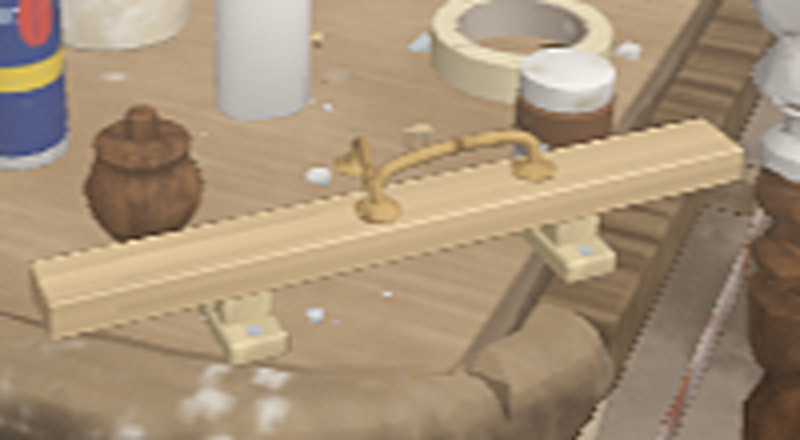

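The side view agrees with the top estimates: same brown foot, stored pull on the batten, loose pull behind it. The jar stands close to the spot for the foot. I'll hover over the loose pull and look from near.

```bash
python3 -m crank '{"travel":[[0.87,-0.86,-0.2],[0.87,-0.86,-0.2],[0.87,-0.86,-0.2],[0.87,-0.86,-0.2],[0.87,-0.86,-0.2],[0.87,-0.86,-0.2],[0.87,-0.86,-0.2],[0.87,-0.86,-0.2]],"roll":[-0.83,-0.83,-0.83,-0.83,-0.83,-0.83,-0.83,-0.83],"jaw":[100,100,100,100,100,100,100,100]}' 40
python3 -m crank '{"travel":[[0,0,0],[0,0,0]],"roll":[0,0],"jaw":[100,100]}'
python3 - <<'E'
from h import *
s=manip.state();print({k:np.round(v,3).tolist() for k,v in s.items()})
im,c=snap('wrist','wr1')
P=np.array([[.4081,.4337,.0],[.446,.3629,.0]]);print(proj(c,P).round(0).tolist())
crop('wr1',160,60,320,240,2.5,'c3')
E
```

```text
time: 0.95
ee_pos: [0.427, 0.3987, 0.2049]
orientation: [-1.619, -2.692, 0.001]
wrist_force: [0.8, 0.3, 0.1]
gripper_width: 0.0519
gripper_force: 0.0
time: 1.15
ee_pos: [0.4266, 0.3993, 0.205]
orientation: [-1.616, -2.694, 0.001]
wrist_force: [-0.7, -0.4, -0.2]
gripper_width: 0.052
gripper_force: 0.0
{'time': 1.15, 'joints': [0.732, 0.414, 1.752, 0.0, 0.976, 0.241], 'dq': [0.028, -0.007, -0.005, 0.004, -0.001, -0.002], 'tau': [-1.222, -52.3, -25.497, -0.089, -0.003, 0.035], 'ee_pos': [0.427, 0.399, 0.205], 'orientation': [-1.616, -2.694, 0.001], 'wrist_force': [-0.742, -0.431, -0.186], 'ft_torque': [0.045, 0.015, -0.032], 'gripper_force': 0.0, 'gripper_width': 0.052}
[[313.0, 130.0], [313.0, 213.0]]
```

View pics/c3.png

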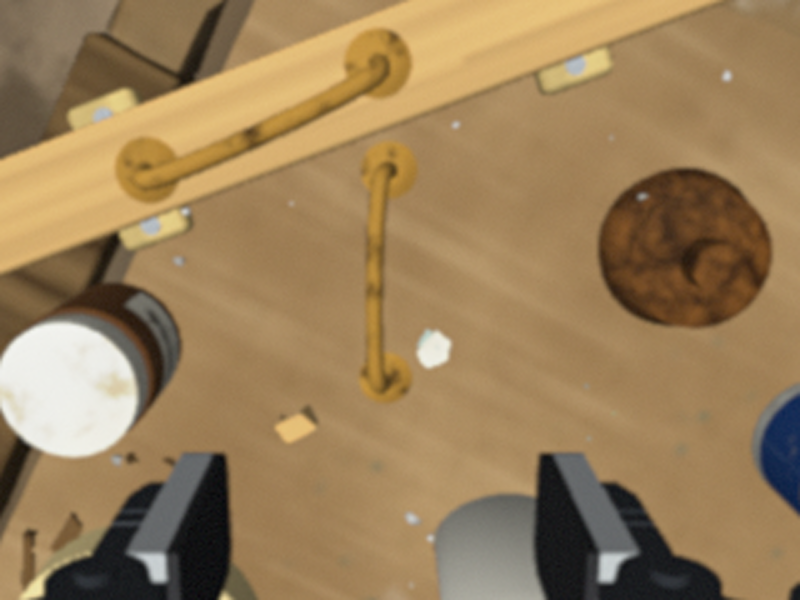

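The near wrist view (crop coordinates) shows the loose pull's feet discs at (390,169) and (385,379), with the bow to their left at (374,275). The stored pull's feet are at (379,63) and (147,168). The foot's belly is at (686,247) and the jar lid at (68,387).

```bash
cat > m.py <<'E'
from h import *
im,c=load('wr1')
f=lambda u,v,z: ray(c,160+(u+.5)/2.5-.5,60+(v+.5)/2.5-.5,z)
P,Q=f(390,169,.002),f(385,379,.002);d=P-Q;print('pull',P.round(4),Q.round(4),((P+Q)/2).round(4),np.linalg.norm(d).round(4),'axis',np.arctan2(d[1],d[0]).round(3))
b=f(374,275,.019);n=np.array([d[1],-d[0],0])/np.linalg.norm(d);print('bow',b.round(4),'offset',np.dot(b-(P+Q)/2,n).round(4),n.round(2))
S,T=f(379,63,.047),f(147,168,.047);print('stored',S.round(4),T.round(4),((S+T)/2).round(4),np.linalg.norm(S-T).round(4),'axis',np.arctan2(*(S-T)[1::-1]).round(3))
print('foot',f(686,247,.026).round(4),f(712,262,.063).round(4),'jar',f(68,387,.062).round(4))
# batten edges at z .045
e1=[f(0,160,.045),f(440,0,.045)];e2=[f(0,272,.045),f(720,2,.045)]
for e in (e1,e2): d=e[1]-e[0];print('edge',e[0].round(4),'yaw',np.arctan2(d[1],d[0]).round(3))
u=np.array([np.cos(.843),np.sin(.843),0]);v=np.array([-u[1],u[0],0]);m=np.array([.381,.4522,0])
for k in (e1+e2+[S,T]): print(np.dot(k-m,u).round(4),np.dot(k-m,v).round(4))
E
python3 m.py
```

```text
pull [0.4087 0.4372 0.002 ] [0.4449 0.3654 0.002 ] [0.4268 0.4013 0.002 ] 0.0805 axis 2.038
bow [0.4205 0.4027 0.019 ] offset -0.005 [0.89 0.45 0.  ]
stored [0.3887 0.4666 0.047 ] [0.3389 0.4042 0.047 ] [0.3638 0.4354 0.047 ] 0.0798 axis 0.897
foot [0.5108 0.4635 0.026 ] [0.5064 0.4626 0.063 ] jar [0.3477 0.3321 0.062 ]
edge [0.2964 0.3842 0.045 ] yaw 0.82
edge [0.3097 0.3504 0.045 ] yaw 0.839
-0.1071 0.0179
0.0395 0.0146
-0.1234 -0.0145
0.119 -0.0153
0.0158 0.0038
-0.0638 -0.0005
```

```bash
python3 -m crank '{"travel":[[-0.16,0,-0.8],[0,0,-0.8],[0,0,-0.8],[0,0,-0.8],[0,0,-0.8],[0,0,-0.8],[0,0,-0.8],[0,0,-0.8]],"roll":[-0.23,0,0,0,0,0,0,0],"jaw":[100,100,100,100,100,100,100,100]}' 40
python3 -m crank '{"travel":[[0,0,-0.56],[0,0,-0.56],[0,0,0],[0,0,0]],"roll":[0,0,0,0],"jaw":[100,100,100,100]}'
python3 - <<'E'
from h import *
s=manip.state();print({k:np.round(s[k],3).tolist() for k in('joints','tau','wrist_force')})
E
```

```text
time: 2.0
ee_pos: [0.4216, 0.401, 0.0447]
orientation: [-1.642, -2.678, -0.001]
wrist_force: [0.2, 1.0, 0.4]
gripper_width: 0.0518
gripper_force: 0.0
time: 2.4
ee_pos: [0.4223, 0.4, 0.0174]
orientation: [-1.645, -2.676, 0.0]
wrist_force: [0.3, -0.3, -0.6]
gripper_width: 0.0518
gripper_force: 0.0
{'joints': [0.738, 0.698, 1.821, 0.0, 0.622, 0.269], 'tau': [0.124, -57.719, -15.287, 0.004, 0.004, -0.001], 'wrist_force': [0.323, -0.343, -0.619]}
```

```bash
python3 -m crank '{"travel":[[0,0,0],[0,0,0],[0,0,0],[0,0,0],[0,0,0],[0,0,0]],"roll":[0,0,0,0,0,0],"jaw":[255,255,255,255,255,255]}' 40
python3 -m crank '{"travel":[[0,0,0.2],[0,0,0.6],[0,0,0.8],[0,0,0.8],[0,0,0.8],[0,0,0.8],[0,0,0.8],[0,0,0.8]],"roll":[0,0,0,0,0,0,0,0],"jaw":[255,255,255,255,255,255,255,255]}'
```

```text
time: 3.0
ee_pos: [0.4228, 0.4, 0.018]
orientation: [1.646, 2.676, 0.002]
wrist_force: [0.3, -1.1, 5.2]
gripper_width: 0.0046
gripper_force: 39.3
time: 3.8
ee_pos: [0.4223, 0.3997, 0.1592]
orientation: [1.646, 2.676, 0.001]
wrist_force: [0.2, -0.5, -0.8]
gripper_width: 0.0048
gripper_force: 39.1
```

```bash
python3 -m crank '{"travel":[[0.06,0.39,0],[0.06,0.39,0],[0.06,0.39,0],[0.06,0.39,0],[0.06,0.39,0],[0.06,0.39,0],[0.06,0.39,0],[0.06,0.39,0]],"roll":[-0.92,-0.92,-0.92,-0.92,-0.92,-0.92,-0.92,-0.92],"jaw":[255,255,255,255,255,255,255,255]}'
python3 -m crank '{"travel":[[0.06,0.39,-0.1],[0.06,0.39,-0.3],[0.06,0.39,-0.3],[0.06,0.39,-0.3],[0.06,0.39,-0.3],[0,0,-0.3],[0,0,0],[0,0,0]],"roll":[-0.92,-0.92,-0.92,-0.92,-0.92,0,0,0],"jaw":[255,255,255,255,255,255,255,255]}'
python3 - <<'E'
from h import *
s=manip.state();p=s['ee_pos'];r=s['orientation'];print(np.round(p,4),'yaw',2*np.arctan2(r[1],r[0])-np.pi/2,np.round(s['joints'],2),np.round(s['tau'],1))
im,c=snap('wrist','wr2');snap('side','side2')
crop('wr2',160,60,320,240,2.5,'c4')
E
```

```text
time: 4.6
ee_pos: [0.4343, 0.478, 0.1583]
orientation: [-2.502, -1.9, -0.0]
wrist_force: [0.5, 0.2, -0.4]
gripper_width: 0.0048
gripper_force: 39.1
time: 5.4
ee_pos: [0.4417, 0.5259, 0.1175]
orientation: [2.865, 1.287, -0.001]
wrist_force: [0.3, -0.1, 0.9]
gripper_width: 0.0047
gripper_force: 39.1
[0.4417 0.5259 0.1175] yaw -0.7263762932925872 [ 0.85  0.66  1.55 -0.    0.93  1.58] [  0.2 -65.3 -24.5   0.    0.   -0. ]
```

View pics/c4.png

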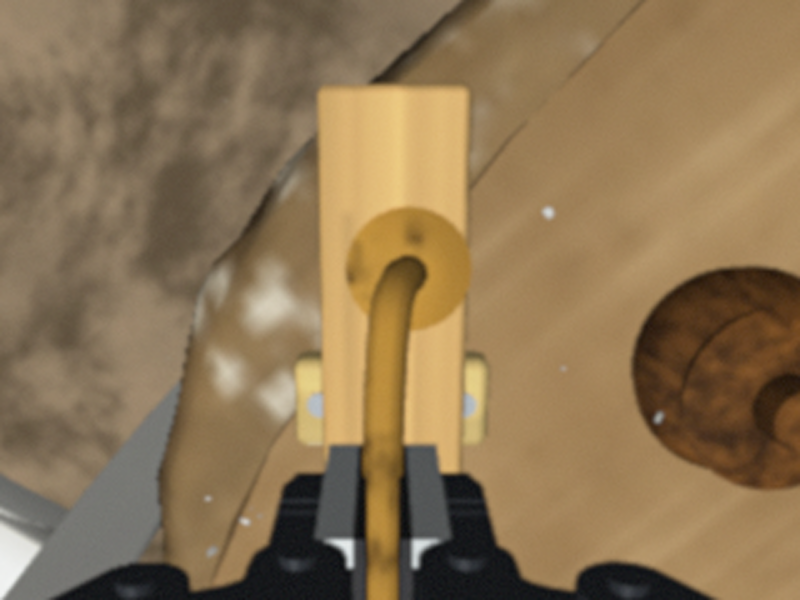

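The pull is held level over the batten (crop coordinates): its far foot disc is centred at (409,268), the batten's edges at columns 320 and 469, and its end at row 87.

```bash
python3 - <<'E'
from h import *
im,c=load('wr2')
f=lambda u,v,z: ray(c,160+(u+.5)/2.5-.5,60+(v+.5)/2.5-.5,z)
D=f(409,268,.1015)
a,b=f(320,88,.045),f(469,88,.045);e,g=f(323,400,.045),f(463,400,.045)
E=(a+b)/2;M=(e+g)/2;u=E-M;u/=np.linalg.norm(u);v=np.array([-u[1],u[0],0])
print('end',E.round(4),'yaw',np.arctan2(u[1],u[0]).round(4),'W',np.linalg.norm(a-b).round(4),np.linalg.norm(e-g).round(4))
s=np.array(manip.state()['ee_pos']);
for n,k in (('disc',D),('tcp',s)): print(n,k.round(4),'from end',np.dot(k-E,u).round(4),'across',np.dot(k-E,v).round(4))
# bow line direction
p,q=f(397,330,.1175+.001),f(383,560,.1175+.001);d=p-q;print('bow yaw',np.arctan2(d[1],d[0]).round(3))
E
```

```text
end [0.4886 0.5753 0.045 ] yaw 0.8423 W 0.0322 0.0332
disc [0.4707 0.5525 0.1015] from end -0.029 across -0.0017
tcp [0.442  0.5262 0.1179] from end -0.0676 across 0.0021
bow yaw 0.789
```

```bash
python3 -m crank '{"travel":[[-0.06,0.05,0],[0,0,-0.5],[0,0,-0.5],[0,0,-0.5],[0,0,-0.4],[0,0,-0.2],[0,0,0],[0,0,0]],"roll":[-0.1,0,0,0,0,0,0,0],"jaw":[255,255,255,255,255,255,255,255]}'
python3 -m crank '{"travel":[[0,0,-0.04],[0,0,-0.04],[0,0,0]],"roll":[0,0,0],"jaw":[255,255,255]}'
```

```text
time: 6.3
ee_pos: [0.4405, 0.5278, 0.0645]
orientation: [2.873, 1.271, -0.0]
wrist_force: [0.1, 0.1, -0.4]
gripper_width: 0.0052
gripper_force: 39.3
time: 6.6
ee_pos: [0.4405, 0.5279, 0.0631]
orientation: [-2.873, -1.271, -0.001]
wrist_force: [0.1, 0.6, 1.3]
gripper_width: 0.0047
gripper_force: 39.6
```

```bash
python3 -m crank '{"travel":[[0,0,-0.03],[0,0,0],[0,0,0]],"roll":[0,0,0],"jaw":[255,255,255]}'
python3 -m crank '{"travel":[[0,0,-0.03],[0,0,0],[0,0,0]],"roll":[0,0,0],"jaw":[255,255,255]}'
```

```text
time: 6.9
ee_pos: [0.4405, 0.528, 0.063]
orientation: [-2.873, -1.271, -0.001]
wrist_force: [-2.2, -2.0, 6.8]
gripper_width: 0.0045
gripper_force: 40.1
time: 7.2
ee_pos: [0.4405, 0.528, 0.063]
orientation: [-2.873, -1.271, -0.001]
wrist_force: [-3.9, -3.3, 10.4]
gripper_width: 0.0044
gripper_force: 40.7
```

```bash
python3 -m crank '{"travel":[[0,0,0.03],[0,0,0],[0,0,0],[0,0,0],[0,0,0],[0,0,0]],"roll":[0,0,0,0,0,0],"jaw":[255,225,205,170,170,170]}'
python3 -m crank '{"travel":[[0,0,0.2],[0,0,0.4],[0,0,0.8],[0,0,0.8],[0,0,0.8],[0,0,0.8],[0,0,0],[0,0,0]],"roll":[0,0,0,0,0,0,0,0],"jaw":[170,170,170,170,170,120,0,0]}'
python3 - <<'E'
from h import *
s=manip.state();print(np.round(s['joints'],2))
im,c=snap('wrist','wr3');snap('side','side3')
im2,_=load('side3')
a=cv2.resize(im[60:300,160:480],None,fx=1.25,fy=1.25);b=cv2.resize(im2[200:300,240:440],(400,200))
cv2.imwrite('pics/c5.png',cv2.resize(np.vstack([a,b])[:,:,::-1],None,fx=1.2,fy=1.2))
E
```

```text
time: 7.8
ee_pos: [0.4404, 0.5277, 0.0619]
orientation: [2.873, 1.271, -0.0]
wrist_force: [0.2, -0.8, -0.5]
gripper_width: 0.0282
gripper_force: 0.0
time: 8.6
ee_pos: [0.4406, 0.5279, 0.158]
orientation: [-2.873, -1.27, -0.002]
wrist_force: [0.2, -1.0, -0.5]
gripper_width: 0.071
gripper_force: 0.0
[ 0.86  0.61  1.54 -0.    0.99  1.6 ]
```

View pics/c5.png

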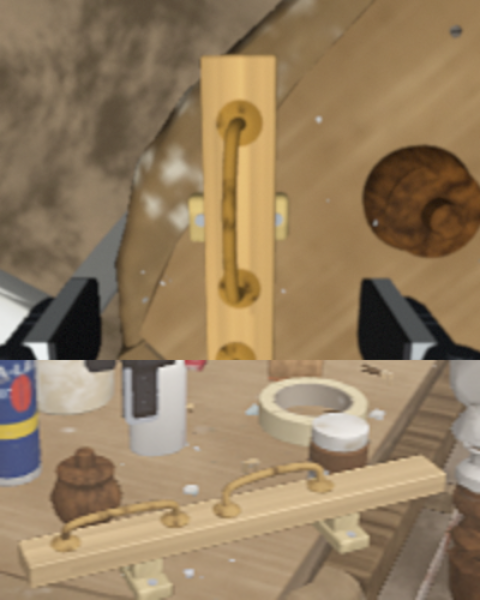

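The pull stands centred: disc at column 239 against batten edges at 202 and 277. Both pulls are upright in the side view. Next is the foot, checking its position and neighbours.

```bash
python3 - <<'E'
from h import *
im,c=load('wr3')
f=lambda u,v,z: ray(c,160+u/1.5,60+v/1.5,z)
print('foot belly',f(422,201,.026).round(4),'tenon',f(441,214,.063).round(4))
_,t=load('top0')
print('glue base',ray(t,180+562/4.6,175+118/4.6,0).round(3),'spray base',ray(t,263,163,0).round(3))
# predicted silhouettes for foot at candidate
for P in [(.510,.462),(.512,.464)]:
    a=np.linspace(0,2*np.pi,13)[:-1]
    for n in('wr1','wr3'):
        _,k=load(n); q=proj(k,np.c_[P[0]+.028*np.cos(a),P[1]+.028*np.sin(a),0*a+.024]); print(P,n,q.min(0).round(1),q.max(0).round(1), 'tenon',proj(k,[[*P,.063]]).round(1))
print('seen wr1 belly x',160+600/2.5,160+770/2.5,'y',60+168/2.5,60+326/2.5,'tenon',160+712/2.5,60+262/2.5)
print('seen wr3 belly x',160+363/1.5,160+481/1.5,'y',60+145/1.5,60+258/1.5,'tenon',160+441/1.5,60+214/1.5)
E
```

```text
foot belly [0.5102 0.4608 0.026 ] tenon [0.5091 0.4671 0.063 ]
glue base [0.502 0.318 0.   ] spray base [0.599 0.42  0.   ]
(0.51, 0.462) wr1 [399.5 126.6] [463.9 190.3] tenon [[448.  167.4]]
(0.51, 0.462) wr3 [402.7 156.5] [476.3 226.4] tenon [[459.8 207.3]]
(0.512, 0.464) wr1 [402.7 125.6] [467.1 189.4] tenon [[451.6 166.4]]
(0.512, 0.464) wr3 [403.1 152.7] [476.9 222.9] tenon [[460.5 203.1]]
seen wr1 belly x 400.0 468.0 y 127.2 190.4 tenon 444.8 164.8
seen wr3 belly x 402.0 480.6666666666667 y 156.66666666666669 232.0 tenon 454.0 202.66666666666666
```

```bash
python3 -m crank '{"travel":[[0.35,-0.33,0],[0.35,-0.33,0],[0.35,-0.33,0],[0.35,-0.33,0],[0.35,-0.33,0],[0.35,-0.33,0],[0.35,-0.33,0],[0.35,-0.33,0]],"roll":[1,1,1,1,1,1,1,1],"jaw":[0,0,0,0,0,0,0,0]}'
python3 -m crank '{"travel":[[0,0,0],[0,0,0],[0,0,0],[0,0,0],[0,0,0],[0,0,0],[0,0,0],[0,0,0]],"roll":[1,1,1,1,1,1,1,1],"jaw":[0,0,0,0,0,0,0,0]}'
python3 -m crank '{"travel":[[0,0,0],[0,0,0],[0,0,0],[0,0,0],[0,0,0],[0,0,0],[0,0,0],[0,0,0]],"roll":[1,1,1,1,1,1,0.7,0],"jaw":[0,0,0,0,0,0,0,0]}'
python3 - <<'E'
from h import *
s=manip.state();r=s['orientation'];print('yaw',2*np.arctan2(r[1],r[0])-np.pi/2,np.round(s['joints'],2))
im,c=snap('wrist','wr4'); print(proj(c,[[.511,.462,.063]]).round(0))
crop('wr4',160,60,320,240,2,'c6')
E
```

```text
time: 9.5
ee_pos: [0.5102, 0.4609, 0.1556]
orientation: [-2.147, -2.294, 0.004]
wrist_force: [0.1, -0.3, -0.8]
gripper_width: 0.0855
gripper_force: 0.0
time: 10.3
ee_pos: [0.5098, 0.4612, 0.1556]
orientation: [-1.084, -2.948, 0.003]
wrist_force: [0.1, 0.6, -0.3]
gripper_width: 0.0853
gripper_force: 0.0
time: 11.1
ee_pos: [0.5099, 0.4613, 0.1557]
orientation: [-0.06, -3.139, 0.002]
wrist_force: [-0.1, -0.4, 0.0]
gripper_width: 0.0856
gripper_force: 0.0
yaw -4.750635718432314 [ 0.72  0.61  1.54 -0.    0.99 -0.81]
[[314. 209.]]
```

View pics/c6.png

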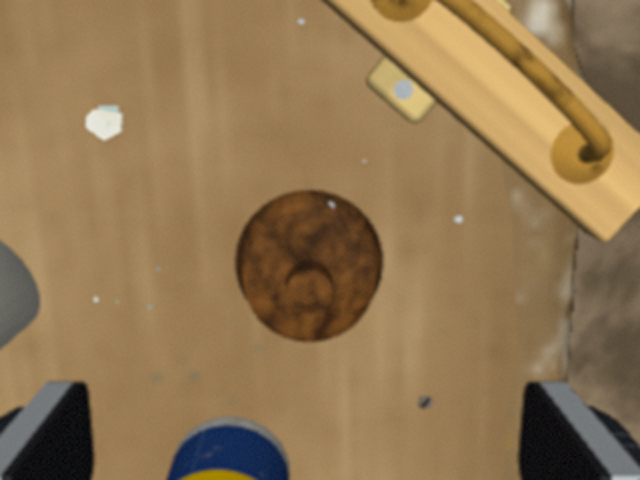

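The foot is centred under the tool: belly at crop (309,265), tenon at (310,288). The blue spray can is clear of the fingers.

```bash
python3 - <<'E'
from h import *
_,c=load('wr4')
print(ray(c,160+309/2,60+265/2,.026).round(4),ray(c,160+310/2,60+288/2,.063).round(4))
E
python3 -m crank '{"travel":[[0.03,0,-0.7],[0,0,-0.7],[0,0,-0.7],[0,0,-0.7],[0,0,-0.7],[0,0,-0.7],[0,0,-0.7],[0,0,-0.6]],"roll":[0,0,0,0,0,0,0,0],"jaw":[0,0,0,0,0,0,0,0]}'
python3 -m crank '{"travel":[[0,0,0],[0,0,0]],"roll":[0,0],"jaw":[0,0]}'
```

```text
[0.5098 0.4622 0.026 ] [0.5079 0.4625 0.063 ]
time: 11.95
ee_pos: [0.5109, 0.4615, 0.0177]
orientation: [-0.061, -3.14, 0.001]
wrist_force: [0.2, 0.5, -0.3]
gripper_width: 0.0857
gripper_force: 0.0
time: 12.15
ee_pos: [0.5112, 0.4617, 0.0193]
orientation: [-0.061, -3.141, 0.0]
wrist_force: [0.2, -0.1, 0.8]
gripper_width: 0.0855
gripper_force: 0.0
```

```bash
python3 -m crank '{"travel":[[-0.05,0,-0.07],[0,0,0],[0,0,0],[0,0,0],[0,0,0],[0,0,0],[0,0,0],[0,0,0]],"roll":[0,0,0,0,0,0,0,0],"jaw":[0,255,255,255,255,255,255,255]}' 40
python3 -m crank '{"travel":[[0,0,0.2],[0,0,0.5],[0,0,0.8],[0,0,0.8],[0,0,0.8],[0,0,0.8],[0,0,0],[0,0,0]],"roll":[0,0,0,0,0,0,0,0],"jaw":[255,255,255,255,255,255,255,255]}'
```

```text
time: 12.95
ee_pos: [0.5102, 0.4621, 0.0193]
orientation: [0.061, 3.14, 0.001]
wrist_force: [-1.5, -1.5, 7.0]
gripper_width: 0.0523
gripper_force: 40.5
time: 13.75
ee_pos: [0.5102, 0.462, 0.1166]
orientation: [0.061, 3.14, 0.002]
wrist_force: [-0.2, 0.7, -0.6]
gripper_width: 0.0523
gripper_force: 41.9
```

```bash
python3 -m crank '{"travel":[[-0.53,-0.25,0.06],[-0.53,-0.25,0.06],[-0.53,-0.25,0.06],[-0.53,-0.25,0.06],[-0.53,-0.25,0.06],[-0.53,-0.25,0.06],[-0.53,-0.25,0.06],[-0.53,-0.25,0.06]],"roll":[0,0,0,0,0,0,0,0],"jaw":[255,255,255,255,255,255,255,255]}'
python3 - <<'E'
from h import *
s=manip.state();print(np.round(s['joints'],2),np.round(s['tau'],1),np.round(s['wrist_force'],1))
E
python3 -m crank '{"travel":[[-0.53,-0.25,0],[-0.53,-0.25,0],[-0.53,-0.25,0],[-0.53,-0.25,0],[-0.53,-0.25,0],[-0.53,-0.25,0],[0,0,0],[0,0,0]],"roll":[0,0,0,0,0,0,0,0],"jaw":[255,255,255,255,255,255,255,255]}'
python3 - <<'E'
from h import *
s=manip.state();print(np.round(s['joints'],2),np.round(s['tau'],1),np.round(s['wrist_force'],1))
im,c=snap('wrist','wr5'); b,_=snap('side','side5')
a=cv2.resize(im[40:400,60:580],(600,415)); cv2.imwrite('pics/c7.png',np.vstack([a,cv2.resize(b[180:290,260:580],(600,185))])[:,:,::-1])
E
```

```text
time: 14.55
ee_pos: [0.4028, 0.4108, 0.1263]
orientation: [-0.061, -3.139, 0.002]
wrist_force: [0.1, 0.4, -0.7]
gripper_width: 0.0519
gripper_force: 41.9
[ 0.77  0.51  1.81 -0.    0.82 -0.76] [ -0.7 -53.5 -22.5  -0.    0.2  -0.1] [ 0.1  0.4 -0.7]
time: 15.35
ee_pos: [0.3244, 0.3745, 0.1275]
orientation: [0.06, 3.141, 0.001]
wrist_force: [0.1, 0.5, -1.7]
gripper_width: 0.0523
gripper_force: 41.9
[ 0.83  0.42  1.99 -0.    0.73 -0.7 ] [  0.2 -46.6 -18.2   0.    0.1   0. ] [ 0.1  0.5 -1.7]
```

View pics/c7.png

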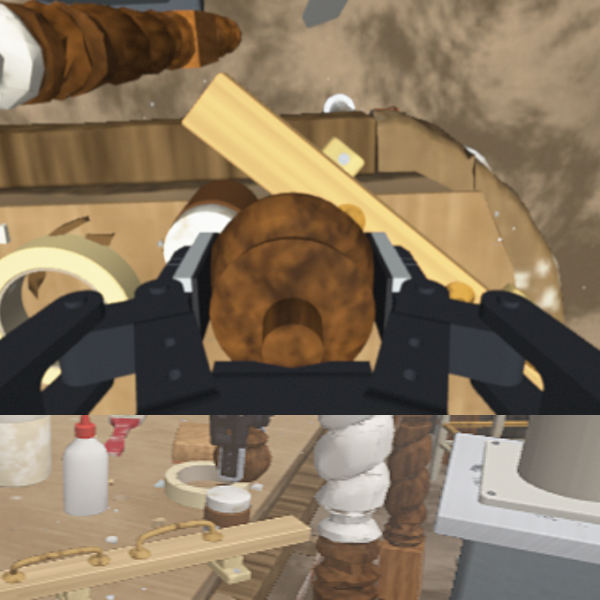

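The foot is held upright between the pads, with its tenon at (293,345). The batten's near-end corners are at (220,73) and (183,124).

```bash
python3 - <<'E'
from h import *
_,c=load('wr5'); s=np.array(manip.state()['ee_pos'])
f=lambda x,y,z: ray(c,60+x*.8667,40+y*.8675,z)
a,b=f(220,73,.045),f(183,124,.045);B=(a+b)/2;print('end B',B.round(4),'W',np.linalg.norm(a-b).round(4))
e,g=f(315,152,.045),f(275,193,.045);print('edge pts',e.round(4),g.round(4))
A=np.array([.4888,.5748,.045]);u=A-B;L=np.linalg.norm(u);u/=L;v=np.array([-u[1],u[0],0]);print('L',L.round(4),'yaw',np.arctan2(u[1],u[0]).round(4))
for k in(a,b,e,g):print(np.dot(k-B,u).round(4),np.dot(k-B,v).round(4))
T=f(293,345,s[2]-.019+.063);print('tcp',s.round(4),'tenon top at',T.round(4))
bel=f(293,281,s[2]-.019+.026);print('belly',bel.round(4))
S=np.array([.3638,.4354,0])
print('stored end from B',(np.dot(S-B,u)-.0505).round(4))
for t in(.038,.040): print(t,(B+t*u).round(4))
E
```

```text
end B [0.2706 0.331  0.045 ] W 0.0322
edge pts [0.3    0.3875 0.045 ] [0.3215 0.3656 0.045 ]
L 0.3272 yaw 0.8408
-0.0003 0.0161
0.0003 -0.0161
0.0617 0.0158
0.0597 -0.0148
tcp [0.3251 0.3749 0.1276] tenon top at [0.3208 0.3748 0.1716]
belly [0.3244 0.3748 0.1346]
stored end from B 0.0895
0.038 [0.2959 0.3593 0.045 ]
0.04 [0.2973 0.3608 0.045 ]
```

```bash
python3 -m crank '{"travel":[[-0.35,-0.17,0],[-0.35,-0.18,0],[-0.35,-0.18,0],[0,0,-0.5],[0,0,-0.5],[0,0,-0.5],[0,0,-0.5],[0,0,-0.3]],"roll":[0,0,0,0,0,0,0,0],"jaw":[255,255,255,255,255,255,255,255]}'
python3 -m crank '{"travel":[[0,0,-0.08],[0,0,0],[0,0,0]],"roll":[0,0,0],"jaw":[255,255,255]}'
python3 - <<'E'
from h import *
s=manip.state();print(np.round(s['joints'],2),np.round(s['tau'],1),np.round(s['wrist_force'],1))
E
```

```text
time: 16.25
ee_pos: [0.2979, 0.3605, 0.068]
orientation: [-0.061, -3.14, 0.002]
wrist_force: [-0.0, -0.2, -1.3]
gripper_width: 0.0524
gripper_force: 41.9
time: 16.55
ee_pos: [0.2983, 0.3612, 0.068]
orientation: [0.061, 3.141, 0.0]
wrist_force: [-0.4, -0.4, -1.0]
gripper_width: 0.0519
gripper_force: 41.9
[ 0.85  0.5   2.07  0.    0.57 -0.68] [ -0.  -46.1 -14.   -0.    0.   -0. ] [-0.4 -0.4 -1. ]
```

```bash
python3 -m crank '{"travel":[[0,0,-0.07],[0,0,-0.04],[0,0,0],[0,0,0]],"roll":[0,0,0,0],"jaw":[255,255,255,255]}'
python3 -m crank '{"travel":[[0,0,-0.04],[0,0,0],[0,0,0]],"roll":[0,0,0],"jaw":[255,255,255]}'
```

```text
time: 16.95
ee_pos: [0.2982, 0.361, 0.0652]
orientation: [0.061, 3.141, 0.0]
wrist_force: [0.0, 0.5, -0.4]
gripper_width: 0.052
gripper_force: 41.9
time: 17.25
ee_pos: [0.2983, 0.3611, 0.0642]
orientation: [0.061, 3.141, 0.0]
wrist_force: [-1.0, -0.3, 3.6]
gripper_width: 0.0522
gripper_force: 42.1
```

```bash
python3 -m crank '{"travel":[[0,0,0],[0,0,0],[0,0,0],[0,0,0],[0,0,0],[0,0,0]],"roll":[0,0,0,0,0,0],"jaw":[95,80,60,40,20,20]}'
python3 -m crank '{"travel":[[0,0,0.2],[0,0,0.5],[0,0,0.8],[0,0,0.8],[0,0,0.8],[0,0,0.8],[0,0,0.8],[0,0,0]],"roll":[0,0,0,0,0,0,0,0],"jaw":[20,20,20,20,20,20,20,20]}'
python3 - <<'E'
from h import *
im,c=snap('wrist','wr6'); b,_=snap('side','side6')
cv2.imwrite('pics/c8.png',np.vstack([cv2.resize(im[60:300,160:480],(480,360)),cv2.resize(b[190:290,250:450],(480,240))])[:,:,::-1])
E
```

```text
time: 17.85
ee_pos: [0.2982, 0.361, 0.064]
orientation: [-0.061, -3.141, 0.0]
wrist_force: [0.1, -0.0, 0.3]
gripper_width: 0.0787
gripper_force: 0.0
time: 18.65
ee_pos: [0.2993, 0.3623, 0.1848]
orientation: [0.061, 3.137, 0.007]
wrist_force: [-0.1, -0.2, -0.4]
gripper_width: 0.0787
gripper_force: 0.0
```

View pics/c8.png

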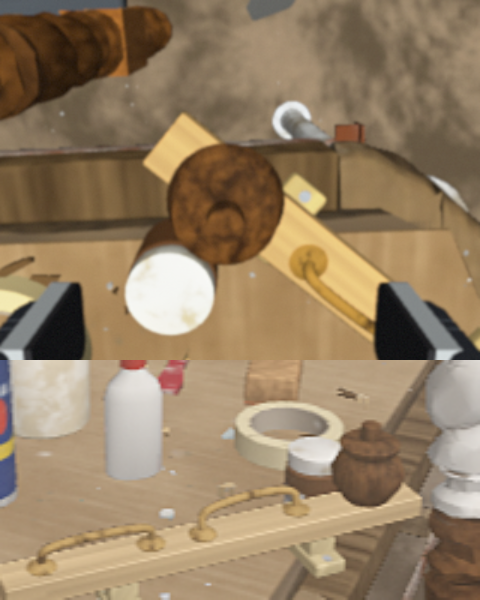

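The foot stands upright on the batten's near end, with clear gaps, and the stored pull and jar look undisturbed. I'll check the numbers before handing in.

```bash
python3 - <<'E'
from h import *
_,c=load('wr6')
f=lambda x,y,z: ray(c,160+x/1.5,60+y/1.5,z)
B=np.array([.2706,.331,.045]);u=np.array([np.cos(.841),np.sin(.841),0]);v=np.array([-u[1],u[0],0])
for n,k in dict(belly=f(225,204,.071),tenon=f(225,219,.108),storedfoot=f(309,261,.047),jar=f(170,290,.062),c1=f(183,113,.045),c2=f(144,160,.045)).items(): print(n,k[:2].round(4),np.dot(k-B,u).round(4),np.dot(k-B,v).round(4))
a,_=snap('top','top6');o,_=load('top0');d=cv2.absdiff(a,o).max(2)
m=(cv2.medianBlur(d,5)>30).astype(np.uint8)
for r in cv2.connectedComponentsWithStats(m)[2][1:]:
    if r[4]>15: print(r.tolist())
E
```

```text
belly [0.2982 0.3608] 0.0406 -0.0007
tenon [0.2942 0.361 ] 0.0381 0.0024
storedfoot [0.3379 0.4037] 0.099 -0.0017
jar [0.3448 0.3308] 0.0493 -0.0554
c1 [0.2578 0.3416] -0.0007 0.0166
c2 [0.2805 0.3204] -0.0013 -0.0145
[232, 185, 23, 22, 402]
[198, 206, 32, 31, 182]
[0, 252, 367, 148, 20842]
[8, 334, 19, 21, 224]
[0, 344, 39, 56, 1153]
[22, 349, 35, 23, 506]
[127, 383, 19, 17, 221]
```

```bash
python3 -c "
from rig import manip
print(manip.close_job())"
```

```text
the job is handed in; nothing more can be done
None
```

The loose pull stands lengthwise on the far end of the batten and the brown foot upright with its tenon up on the near end, both within about 1 mm of the centreline and with clear gaps; the stored pull, jar and other bench items showed no shift I could see, and I handed the job in at about 19 s.

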